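Pack the lower tier of the ride-out box

ROBOT

A 6-joint arm with a two-finger parallel gripper is mounted at the origin on the work surface. World frame = base frame: x ahead of the robot, y to its left, z up, the work surface at z = 0. Lengths are in m, angles in degrees, forces in N, time in s.
With the tool pointing down it reaches from about 0.35 to 0.875 m from the base axis. Payload 4.2 kg.
Tool frame: the origin (TCP) lies midway between the tips of the shut fingers; the grasp point (between the pads) lies 19 mm behind it; z points along the fingers, y is the line along which they close (so a half turn about z gives the same grasp; the last joint's range is limited). The gripper opens to 87 mm and grips with 3 to 60 N. Pads are 19 mm wide; open, the fingers measure 117 mm over their backs; the gripper's body (75 mm by 190 mm) begins 51 mm behind the grasp point.
Start: joints at [-48.667, 22.042, 0.453, 0, -68.411, -14.817], TCP at [0.279, -0.559, 0.223] pointing down, gripper open.
Joint ranges: [-179.83, 179.83], [-69.29, 118.12], [-61.27, 80.66], [-181.25, 117.63], [-171.15, -9.14], [-177.46, 177.46]. Speed limits (degrees/s): [159.86, 159.86, 180, 180, 180, 180].

INTERFACE

Orientations are given as a 3x3 rotation matrix whose columns are the frame's x, y, z axes.
In Python, from station import r, cams gives the robot as it stands.
- The arm moves only by the tool play_rows, never from a script. Its argument "commands" is text: rows parted by semicolons, each of 6 numbers parted by spaces: the shift along the world's x, y, z normalised to -1 to 1, where 1 is 30 mm, then the turn, a rotation vector about the world's x, y, z normalised to -1 to 1, where 1 is 0.15 rad. A call has 1 to 20 rows; each row shifts and turns the commanded pose from where the row before left it; what a row does not reach is not made up. A row lasts 1/10 s, in which the tool goes at most 50 mm and 8.59 degrees, less where a joint would pass 70% of its speed; a pose out of reach is approached as far as the arm can. A call with a number of a shift or a turn outside -1 to 1 is refused whole. A call with a gripper value outside its range is refused whole. "grip" is the finger opening in mm, from 0 to 87, set as the call begins (left out, the last holds). The fingers move at their own pace and stop on an object; the grip force is fixed at half the most. Time passes only in rows, so rows that do not move let the fingers close. It gives the time, the measured TCP pose, the force, the opening and the grip force at its end, in the units of the state.
- r.sense(): the state, without advancing time (a new reading comes with each control period).
- cams.capture(name): name is "scene" or "top" or "wrist"; returns (picture, depth): 480x640x3 uint8, blue, green, red; 480x640 float32, m along the optical axis (not along the pixel's ray), 0 where there is no reading.
- cams.camera_info(name): a dict with "mtx" (3x3 intrinsics, pixels), "R" (3x3) and "t" (3): a world point X has camera coordinates R X + t. Camera axes: x right, y down, z forward; pixel columns grow to the right and rows downward; lengths in m; the calibration is good to about 2 mm. The wrist camera is an equidistant fisheye: a pixel r from the principal point sees the ray r / f radians off the axis. A picture is of the moment at which its call begins: read the wrist's pose just before it. camera_info takes no time and is no camera call; for the wrist camera it gives the pose at the moment of the call.
- r.finish_job(): hands the job in; it is judged then, once.
The state is a dict: "time_s": time; "joints": joint angles; "joint_velocities": joint speeds; "effort": joint torques, N m; "tcp_pos": TCP position; "ee_rot": TCP orientation; "wrist_force": force on the tool from outside, world axes, zero at the start; "moment": the same for the moment, N m; "gripper_width": opening from 0.0 (shut) to 1.0 (fully open); "gripper_force": force on a finger pad.
Only numpy, scipy, OpenCV 4.12 (cv2) and the standard library are available. Lean on these libraries where they do the work, as an engineer would, in place of code of your own. Each camera call takes 0.05 s, during which the arm holds its last target. There are 200 camera calls.

TASK

Pack the mechanic's box for the ride-out: lift the orange divider flap by its pull bar and leave it standing open, upright or leaning back, then in the lower tier lay the blue cone spanner in its bed, its jaw around the orange boss, and press its grip down between the two spring lugs until it clicks home, lying flat. Put the red multi-tool flat in its pocket beside it. The tray down there lies a little loose in the box, so feel for the boss. Leave everything else where it is.

Things in the scene. Friction and masses are not known exactly. Their poses are not given: they have to be found in the camera images.
- box: black two-tier tool box, open on top, 300 (its x) x 340 (y) x 72 high, walls 4, fixed. Origin: centre of its underside, z up; its x points back towards the robot. Its +y third (y 49 to 166) is the upper tier; the rest (y -166 to 45), under the flap, is the lower tier: a grey lift-out tray, floor 20 above the underside, lying up to 5.5 off its mean place in x and in y, not turned, immovable
- flap (a joint): orange divider flap over the lower tier, 284 x 203 x 4, 280 g. Its hinge line runs along the box's x on the +y side of the lower tier. 0 = shut (level), grows as it lifts, 1.57 = upright, 2.1 = its stop, leaning back over the upper tier. The hinge is stiff (0.5 N m of friction) and holds it at any angle; lifting takes about 4 to 5 N at the bar. May start slightly ajar
- flap_hinge (a point): middle of the flap's hinge line, on the box at y = 45, z = 70 of its frame; axes as the box's
- flap_bar (a point): middle of the flap's steel pull bar, the grip point: round, 8 dia, 88 long, parallel to the hinge line, on two legs 100 apart; 30 above the flap's underside plane, 191 from the hinge, 12 in from the free edge. Below it the flap has an open hand cut-out, 92 wide and 50 deep. The bar can roll between finger pads, so a hand that stays pointing down can swing it over
- spanner: cone spanner lying flat on the counter: steel blade 3 thick with an open jaw, and a blue grip. Length x -95 to 97, +x points out of the jaw. Grip: x -95 to 15, 20 wide, 8 thick, resting on its underside; then a 14 wide neck and from x 60 a 30 wide head, their underside 2.5 above the grip's. 110 g. Grasp it firmly across the grip at x -10 to 2. Origin: on the grip's underside plane, on the long axis
- spanner_jaw (a point): point in the middle of the spanner's jaw, on its underside plane, 87 along +x from the spanner's origin. The jaw is 15 wide and 18 deep, open to +x, its throat at x = 79. Seated, the boss axis lies within 2 of this point (1.5 from throat to boss and 1.5 from grip end to end stop)
- spanner_tail (a point): point near the rear end of the spanner's grip, on its underside plane, at x = -83 of the spanner: shows whether the grip is down (the grip's top is 8 above it)
- multitool: folding multi-tool with red side plates and steel bits, 84 (x) x 34 (y) x 22 high, about 160 g, lying flat on the counter. Origin: centre of its underside
- patch_tin: round green puncture-patch tin, 44 dia x 18, lying loose in a roomy bin of the lower tier; not to be disturbed; origin: centre of its underside
- mug: white ceramic mug, 82 dia x 92, on the counter to the left; a bystander; origin: centre of its underside
- jug: steel milk jug, 90 dia x 110, on the counter to the right; a bystander; origin: centre of its underside
- tamper: dark steel coffee tamper, 58 dia x 90, beyond the box; a bystander; origin: centre of its underside
- lube: green chain-lube bottle with a red cap, 42 dia x 135, at the back, to the left of the box; a bystander; origin: centre of its underside
- driver: screwdriver lying on the counter to the left, about 200 long; a bystander; origin: middle of its underside
- sprocket: steel sprocket, 66 dia x 3, lying on the counter beyond the box; a bystander; origin: centre of its underside
- boss_mean (a point): mean place (tray centred) of the foot of the orange locating boss, on the tray floor at (87, -108) of the box. The true boss is up to 5.5 off in x and in y, as the tray lies: find it by feel or by eye. Round, 13 dia, 18 high, its top 3 chamfered to 10.6 dia; it stands in the spanner's jaw with 1 of play each side
- bed_mean (a point): mean place (tray centred; shifts with boss and lugs) of the seated spanner's origin, on the tray floor at (0, -108) of the box; seated, its x is along the box's x, its underside on the floor. Black silhouette. At the rear low guides (6 high, 1.8 clear each side of the grip, x -92 to -76) and an end stop (6 high, at x -96.5). Two orange spring lugs at x -68 to -52. Room for fingers at x -50 to 80
- lug_a (a joint): travel (m) of one of two orange spring lugs facing each other across the bed: 0 = at rest. Their noses are 15 apart, 9.5 above the floor, with steep lead-ins opening to 27 at 20 above it. The grip rests about 14 high in the lead-ins until pressed on top (8 to 14 N) on the jaw side of the lugs (x -35 of the spanner is good; behind them it only levers the jaw up); then they snap over it
- pocket_mean (a point): mean place (tray centred; shifts with the boss) of the centre of the multi-tool pocket's floor, at (-45, -22) of the box and 26 above its underside: inside 98 (along box x) x 46, rim 6 above its floor, 4 thick; axes as the box's
Mind the look-alikes: they are no part of the job. There is more than one size of the multitool; the job needs the smaller. There is more than one size of the spanner; the job needs the larger.

How it is judged:
By the outcome, as a careful person would: the job done as asked, in the order asked, and still so for the second after the job is handed in, with the robot touching nothing.
It also fails if it takes over 72 s, if anything falls off the work surface, if the arm or the gripper's body presses on something with over 40 N, if the wrist force passes 120 N, or if a joint passes its speed limit or range.

## Working session

There is one attempt and no reset: what is moved stays moved. The work goes in short steps, Python scripts to look and compute and a tool call to move; the robot and the scene stay as the last step left them, time stands still between calls to the robot, and variables do not carry over. Pictures are saved under pics/ and viewed, at most 10 in all, crops included, and the job is handed in when it is done.

Besides the shell and the picture viewer there is one more tool, called after ">>>" as a command line: name --argument value ..., lists and objects as JSON in quotes. play_rows: Moves the arm, as the interface text tells. Scaled input: -1 to 1 covers 30 mm each way for a shift and 0.15 rad each way for a turn. Its arguments: {"type":"object","properties":{"commands":{"type":"string"},"grip":{"type":"number"}},"required":["commands"]}

```bash
ls; mkdir -p pics; python3 - <<'E'
from station import r,cams
import cv2,numpy as np
for n in ("scene","top"):
    p,d=cams.capture(n); cv2.imwrite(f"pics/{n}0.png",p); np.save(f"pics/{n}0.npy",d)
    i=cams.camera_info(n); print(n,i['mtx'].tolist(),(-i['R'].T@i['t']).round(3), i['R'].round(3).tolist(), (d>0).mean())
i=cams.camera_info("wrist");print(i)
print(r.sense())
E
```

```text
pics
scene [[521.841447094575, 0.0, 319.9889080528868], [0.0, 521.841447094575, 238.35111373919625], [0.0, 0.0, 1.0]] [1.466 0.379 1.028] [[-0.373, 0.928, -0.014], [0.638, 0.246, -0.73], [-0.673, -0.282, -0.684]] 0.996181640625
top [[595.4728117468452, 0.0, 318.5758387417259], [0.0, 595.4728117468452, 240.31755277816637], [0.0, 0.0, 1.0]] [ 0.413 -0.011  1.485] [[-0.018, -1.0, -0.02], [-0.996, 0.019, -0.086], [0.086, 0.019, -0.996]] 0.995908203125
{'mtx': array([[371.64829954,   0.        , 315.7540999 ],
       [  0.        , 371.64829954, 234.37729728],
       [  0.        ,   0.        ,   1.        ]]), 'R': array([[-0.44570957,  0.89517569,  0.00186262],
       [ 0.86319795,  0.42923475,  0.26579473],
       [ 0.23713348,  0.12007506, -0.96402785]]), 't': array([ 0.62402719, -0.03205555,  0.38987774])}
{'time_s': 0.1, 'joints': array([-4.86674837e+01,  2.20861577e+01,  3.88396373e-01, -2.49853634e-02,
       -6.84103580e+01, -1.48170694e+01]), 'joint_velocities': array([ 0.10381701, -0.0418183 ,  0.20855833,  0.11368803, -0.00451273,
        0.06885021]), 'effort': array([-2.09911859e-04, -3.91689885e+01,  1.87934625e+01,  4.23187986e+00,
        1.34762257e-02, -5.98371912e-05]), 'tcp_pos': array([ 0.27880996, -0.55877586,  0.22157731]), 'ee_rot': array([[-8.94885785e-01, -4.46294235e-01, -9.41757551e-04],
       [-4.46295220e-01,  8.94884204e-01,  1.68472409e-03],
       [ 9.08813081e-05,  1.92793753e-03, -9.99998137e-01]]), 'wrist_force': array([-0.43228433,  0.01750801,  0.19302174]), 'moment': array([0.03632173, 0.04192832, 0.03029053]), 'gripper_force': 0.0, 'gripper_width': 1.0023437830276096}
```

View pics/top0.png

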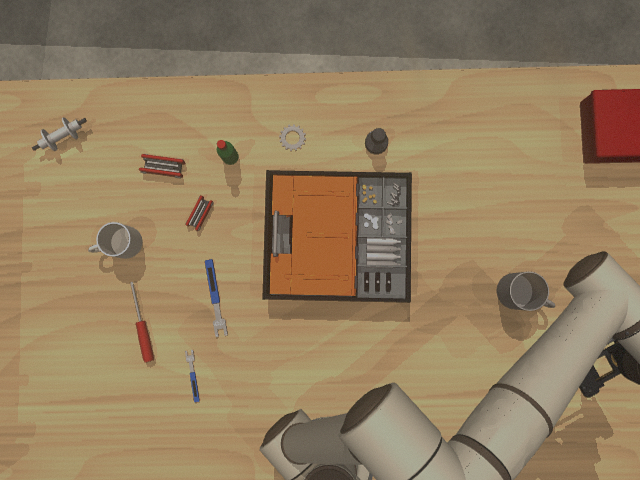

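View pics/scene0.png

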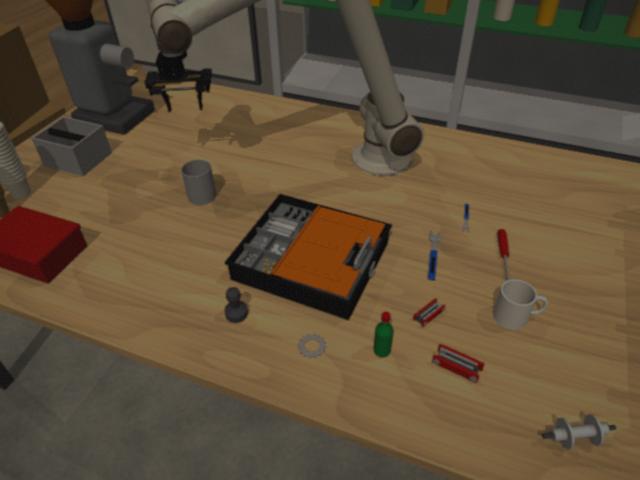

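Look-alikes: spanners at top (215,300), the larger, and (193,377), the smaller. Multi-tools at (200,213), the smaller, and (162,166), the larger. I choose (215,300) and (200,213). The flap bar is at (280,234). The box is turned about 180°, with the flap's free edge towards world +y.

```bash
cat > h.py <<'E'
import cv2,numpy as np
from station import r,cams
def rays(info,uv,fish=False):
    K=info['mtx'];uv=np.atleast_2d(np.asarray(uv,float))
    x=(uv-[K[0,2],K[1,2]])/K[0,0]
    if fish:
        th=np.linalg.norm(x,axis=1,keepdims=True); d=np.hstack([x/np.maximum(th,1e-9)*np.sin(th),np.cos(th)])
    else: d=np.hstack([x,np.ones((len(x),1))])
    return -info['R'].T@info['t'], d@info['R']
def plane(info,uv,z,fish=False):
    c,d=rays(info,uv,fish); return c+d*((z-c[2])/d[:,2])[:,None]
def cloud(info,uv,depth,fish=False):
    c,d=rays(info,uv,fish); uv=np.atleast_2d(uv).astype(int); z=depth[uv[:,1],uv[:,0]]
    zz=d@info['R'].T[:,2] if fish else np.ones(len(d))
    return c+d*(z/zz)[:,None]
def mask(img,lo,hi):
    return cv2.inRange(cv2.cvtColor(img,cv2.COLOR_BGR2HSV),np.array(lo),np.array(hi))
def pix(m,box=None):
    v,u=np.nonzero(m); uv=np.c_[u,v]
    if box: uv=uv[(u>=box[0])&(u<=box[2])&(v>=box[1])&(v<=box[3])]
    return uv
def rect(xy):
    (c,s,a)=cv2.minAreaRect((np.asarray(xy)[:,:2]*1000).astype(np.float32)); return np.round(c,1),np.round(s,1),round(a,2)
def red(img): return mask(img,(0,120,50),(6,255,255))|mask(img,(172,120,50),(180,255,255))
def blue(img): return mask(img,(100,120,40),(125,255,255))
E
python3 - <<'E'
from h import *
T=cv2.imread('pics/top0.png');D=np.load('pics/top0.npy');I=cams.camera_info('top')
S=cv2.imread('pics/scene0.png');DS=np.load('pics/scene0.npy');J=cams.camera_info('scene')
A=np.ones((480,640),np.uint8)
for n,P in (('top',cloud(I,pix(A,(255,160,420,310)),D)),('scene',cloud(J,pix(A,(220,185,400,320)),DS))):
    q=P[(P[:,2]>.055)&(P[:,2]<.085)&(P[:,0]>.4)]; print(n,'rim',rect(q), np.median(q[:,2]))
    b=P[(P[:,2]>.093)&(P[:,2]<.12)&(P[:,1]>.02)]; print('bar',len(b), b.mean(0) if len(b) else 0, rect(b) if len(b) else 0)
o=pix(mask(T,(5,150,80),(20,255,255)),(265,170,360,300)); P=cloud(I,o,D)
print('flap plane z=a x+b y+c',np.linalg.lstsq(np.c_[P[:,:2],np.ones(len(P))],P[:,2],rcond=None)[0],'y',P[:,1].min(),P[:,1].max())
for nm,f,bt,bs,z in (('span',blue,(200,255,225,310),(425,245,440,285),.008),('multi',red,(185,192,216,233),(410,295,448,330),.022)):
    for n,img,d,i,b in (('top',T,D,I,bt),('scene',S,DS,J,bs)):
        uv=pix(f(img),b);P=cloud(i,uv,d);print(nm,n,len(uv),rect(plane(i,uv,z)),'z',np.percentile(P[:,2],[10,50,90]).round(4))
P=cloud(I,pix(A,(200,250,235,342)),D);q=P[P[:,2]>.003];print('spanner all',rect(q))
P=cloud(I,pix(A,(182,190,218,236)),D);q=P[P[:,2]>.01];print('multi all',rect(q))
c=np.hstack([cv2.resize(T[185:345,180:300],None,fx=3.3,fy=3.3),cv2.resize(S[225:345,340:460],(int(528),528))])
cv2.imwrite('pics/crop1.png',c[:, :800] if c.shape[1]<=800 else cv2.resize(c,(800,int(c.shape[0]*800/c.shape[1]))))
E
```

```text
top rim (array([548.1, -29.1]), array([352.2, 307.7]), 88.03) 0.07573632938187336
bar 159 [0.54927189 0.11648431 0.10708627] (array([551.7, 116.7]), array([  8.1, 104. ]), 87.81)
scene rim (array([602. , -35.2]), array([354. , 414.1]), 88.12) 0.07414384975407595
bar 107 [0.56273545 0.11356471 0.10432678] (array([642.6, 156.2]), array([283.5,  53. ]), 26.05)
flap plane z=a x+b y+c [-0.11874237 -0.05993583  0.14945533] y -0.07935840352375305 0.1360971649449904
span top 189 (array([444.3, 284.2]), array([106.8,  17.6]), 9.33) z [0.0055 0.0094 0.0139]
span scene 136 (array([447.3, 280.7]), array([109.8,  15. ]), 9.73) z [0.0049 0.0079 0.0105]
multi top 155 (array([614.6, 313.2]), array([35.1, 80. ]), 62.39) z [0.019  0.0237 0.0271]
multi scene 190 (array([623.1, 311. ]), array([37., 88.]), 62.65) z [0.011  0.0192 0.023 ]
spanner all (array([407.4, 151.9]), array([325.6, 228.8]), 89.88)
multi all (array([542.5, 159.6]), array([415.3, 105.2]), 66.99)
```

View pics/crop1.png

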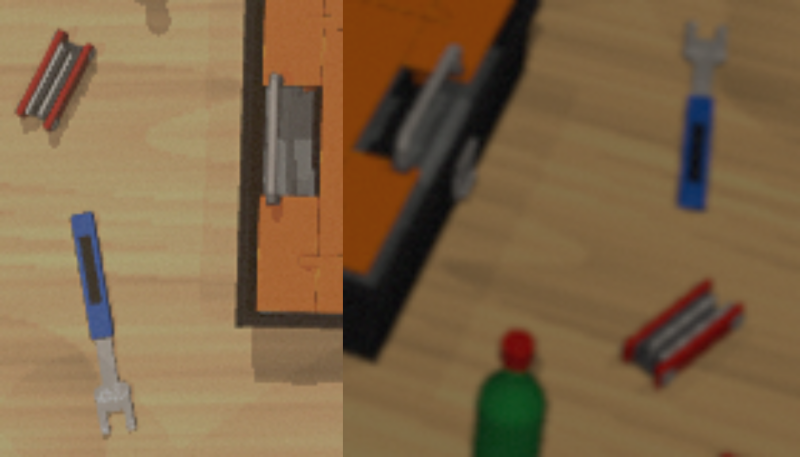

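The crop confirms both choices: the larger blue spanner with its jaw towards the robot, and the small red multi-tool. Moving over the box.

>>> play_rows --commands "0.4 1 0 0 0 -0.166;0.4 1 0 0 0 -0.166;0.4 1 0 0 0 -0.166;0.4 1 0 0 0 -0.166;0.4 1 0 0 0 -0.166;0.4 1 0 0 0 -0.166;0.4 1 0 0 0 -0.166;0.4 1 0 0 0 -0.166;0.4 1 0 0 0 -0.166;0.4 1 0 0 0 -0.166;0.4 1 0 0 0 -0.166;0.4 1 0 0 0 -0.166;0.4 1 0 0 0 -0.166;0.4 1 0 0 0 -0.166;0.4 1 0 0 0 -0.166;0.4 1 0 0 0 -0.166;0.4 1 0 0 0 -0.166;0.4 1 0 0 0 -0.166;0.4 1 0 0 0 -0.166;0.4 1 0 0 0 -0.166" --grip 60

```text
time_s: 2.1
tcp_pos: [0.519, 0.042, 0.2222]
ee_rot: [[-0.999, 0.036, -0.001], [0.036, 0.999, -0.0], [0.001, -0.0, -1.0]]
wrist_force: [0.4, 0.0, -0.2]
gripper_width: 0.69
gripper_force: 0.0
```

```bash
python3 - <<'E'
from h import *
i=cams.camera_info('wrist');p,d=cams.capture('wrist');s=r.sense()
cv2.imwrite('pics/w1.png',p);np.save('pics/w1.npy',d)
print(s['tcp_pos'],s['ee_rot'].round(3).tolist(),-i['R'].T@i['t'],i['R'].round(2).tolist(),s['time_s'])
P=cloud(i,pix(np.ones((480,640))),d,True)
b=P[(P[:,2]>.092)&(P[:,2]<.12)&(P[:,1]>.1)&(P[:,1]<.135)&(abs(P[:,0]-.552)<.055)]
print('bar',len(b),b.mean(0),np.percentile(b[:,2],[50,90,98]),rect(b))
o=mask(p,(5,150,60),(20,255,255));Q=cloud(i,pix(o),d,True);Q=Q[(Q[:,2]<.09)&(Q[:,2]>.06)]
print('flap',len(Q),np.linalg.lstsq(np.c_[Q[:,:2]-[.55,-.03],np.ones(len(Q))],Q[:,2],rcond=None)[0],Q[:,:2].min(0),Q[:,:2].max(0))
E
```

```text
[0.52135348 0.04528234 0.22204773] [[-0.999, 0.034, 0.002], [0.034, 0.999, 0.001], [-0.002, 0.001, -1.0]] [0.44597911 0.04442019 0.38389155] [[0.04, 1.0, 0.0], [0.96, -0.04, 0.27], [0.26, -0.01, -0.96]] 2.15
bar 751 [0.52878097 0.11399048 0.10503737] [0.10574276 0.10714139 0.10782942] (array([532.9, 114.2]), array([ 8.4, 71.2]), 87.74)
flap 47134 [0.00229255 0.00926094 0.07507073] [ 0.40244272 -0.07309178] [0.68969857 0.14054361]
```

View pics/w1.png

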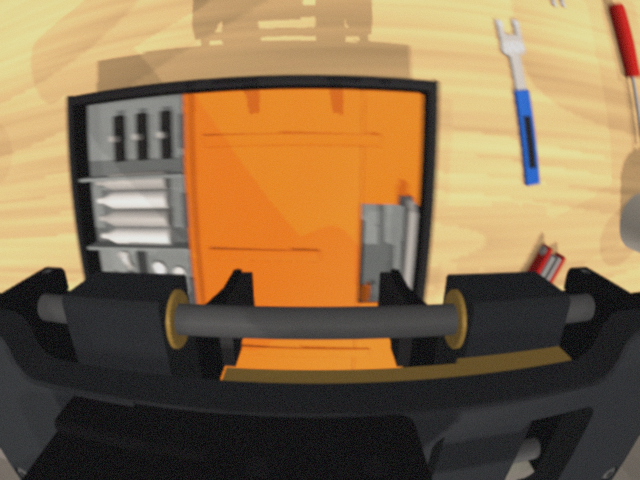

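>>> play_rows --commands "0.32 0.78 -1 0 0 0;0.32 0.78 -1 0 0 0;0.32 0.78 -1 0 0 0;0 0 -0.5 0 0 0;0 0 -0.5 0 0 0;0 0 -0.37 0 0 0;0 0 0 0 0 0" --grip 44

```text
time_s: 2.85
tcp_pos: [0.5466, 0.1103, 0.0897]
ee_rot: [[-0.999, 0.036, -0.004], [0.036, 0.999, -0.002], [0.004, -0.002, -1.0]]
wrist_force: [-0.6, -0.8, 0.2]
gripper_width: 0.507
gripper_force: 0.0
```

>>> play_rows --commands "0 0 0 0 0 0;0 0 0 0 0 0;0 0 0 0 0 0;0 0 0 0 0 0;0 0 0 0 0 0;0 0 0 0 0 0" --grip 0

```text
time_s: 3.45
tcp_pos: [0.5483, 0.1141, 0.0919]
ee_rot: [[-0.999, 0.036, 0.003], [0.036, 0.999, 0.006], [-0.003, 0.006, -1.0]]
wrist_force: [-2.1, 11.1, 1.0]
gripper_width: 0.078
gripper_force: 30.0
```

```bash
python3 - <<'E'
import numpy as np
a=np.radians(np.linspace(9.4,124,21));y=193.3*np.cos(a);z=193.3*np.sin(a)
dy=np.diff(y)/30;dz=np.diff(z)/30
print(';'.join(f"{.0344*u:.3f} {u:.2f} {w:.2f} 0 0 0" for u,w in zip(dy,dz)))
E
```

```text
-0.005 -0.14 0.63 0 0 0;-0.007 -0.20 0.61 0 0 0;-0.009 -0.26 0.59 0 0 0;-0.011 -0.32 0.56 0 0 0;-0.013 -0.37 0.53 0 0 0;-0.015 -0.42 0.49 0 0 0;-0.016 -0.47 0.44 0 0 0;-0.018 -0.51 0.39 0 0 0;-0.019 -0.55 0.34 0 0 0;-0.020 -0.58 0.28 0 0 0;-0.021 -0.60 0.22 0 0 0;-0.021 -0.62 0.16 0 0 0;-0.022 -0.64 0.10 0 0 0;-0.022 -0.64 0.04 0 0 0;-0.022 -0.64 -0.03 0 0 0;-0.022 -0.64 -0.09 0 0 0;-0.022 -0.63 -0.16 0 0 0;-0.021 -0.61 -0.22 0 0 0;-0.020 -0.58 -0.28 0 0 0;-0.019 -0.55 -0.33 0 0 0
```

>>> play_rows --commands "-0.01 -0.14 0.63 0 0 0;-0.01 -0.2 0.61 0 0 0;-0.01 -0.26 0.59 0 0 0;-0.01 -0.32 0.56 0 0 0;-0.01 -0.37 0.53 0 0 0;-0.01 -0.42 0.49 0 0 0;-0.02 -0.47 0.44 0 0 0;-0.02 -0.51 0.39 0 0 0;-0.02 -0.55 0.34 0 0 0;-0.02 -0.58 0.28 0 0 0"

```text
time_s: 4.45
tcp_pos: [0.5436, -0.0014, 0.2399]
ee_rot: [[-0.999, 0.034, 0.003], [0.034, 0.999, 0.005], [-0.003, 0.005, -1.0]]
wrist_force: [-4.2, 8.8, 7.7]
gripper_width: 0.082
gripper_force: 30.0
```

>>> play_rows --commands "-0.02 -0.6 0.22 0 0 0;-0.02 -0.62 0.16 0 0 0;-0.02 -0.64 0.1 0 0 0;-0.02 -0.64 0.04 0 0 0;-0.02 -0.64 -0.03 0 0 0;-0.02 -0.64 -0.09 0 0 0;-0.02 -0.63 -0.16 0 0 0;-0.02 -0.61 -0.22 0 0 0;-0.02 -0.58 -0.28 0 0 0;-0.02 -0.5 -0.3 0 0 0;0 0 0 0 0 0"

```text
time_s: 5.55
tcp_pos: [0.5359, -0.1883, 0.2188]
ee_rot: [[-0.999, 0.037, -0.005], [0.037, 0.999, -0.0], [0.005, -0.001, -1.0]]
wrist_force: [-3.7, -2.2, -2.3]
gripper_width: 0.081
gripper_force: 30.0
```

>>> play_rows --commands "0 0 0 0 0 0;0 0 0 0 0 0;0 0 0 0 0 0" --grip 15

```text
time_s: 5.85
tcp_pos: [0.5389, -0.1861, 0.2213]
ee_rot: [[-0.999, 0.034, 0.003], [0.034, 0.999, -0.0], [-0.003, -0.0, -1.0]]
wrist_force: [0.5, -0.5, -0.3]
gripper_width: 0.162
gripper_force: 0.0
```

>>> play_rows --commands "0 0 0.4 0 0 0;0 0 0.6 0 0 0;0 0 1 0 0 0;0 0 1 0 0 0;0 0 1 0 0 0"

```text
time_s: 6.35
tcp_pos: [0.538, -0.1863, 0.3433]
ee_rot: [[-0.999, 0.034, 0.003], [0.034, 0.999, -0.001], [-0.003, -0.0, -1.0]]
wrist_force: [0.8, -0.3, -0.2]
gripper_width: 0.174
gripper_force: 0.0
```

>>> play_rows --commands "-0.2 1 0 0 0 0;-0.2 1 0 0 0 0;-0.2 1 0 0 0 0;-0.2 1 0 0 0 0;-0.2 1 0 0 0 0;-0.2 1 0 0 0 0;-0.2 1 0 0 0 0;-0.2 1 0 0 0 0;-0.2 1 0 0 0 0;0 0 0 0 0 0;0 0 0 0 0 0" --grip 50

```text
time_s: 7.45
tcp_pos: [0.4838, 0.0842, 0.3417]
ee_rot: [[-0.999, 0.033, 0.002], [0.033, 0.999, 0.001], [-0.002, 0.001, -1.0]]
wrist_force: [0.3, -0.4, -0.3]
gripper_width: 0.574
gripper_force: 0.0
```

```bash
python3 - <<'E'
from h import *
for n in ('wrist','scene','top'):
    i=cams.camera_info(n);p,d=cams.capture(n);s=r.sense()
    cv2.imwrite(f'pics/{n}2.png',p);np.savez(f'pics/{n}2.npz',d=d,**i)
print(s['tcp_pos'],s['time_s'])
W=cv2.imread('pics/wrist2.png');S=cv2.imread('pics/scene2.png')
cv2.imwrite('pics/c2.png',np.hstack([W[0:330,150:560],cv2.resize(S[180:345,215:405],(380,330))]))
E
```

```text
[0.48384718 0.08284146 0.34098256] 7.6
```

View pics/c2.png

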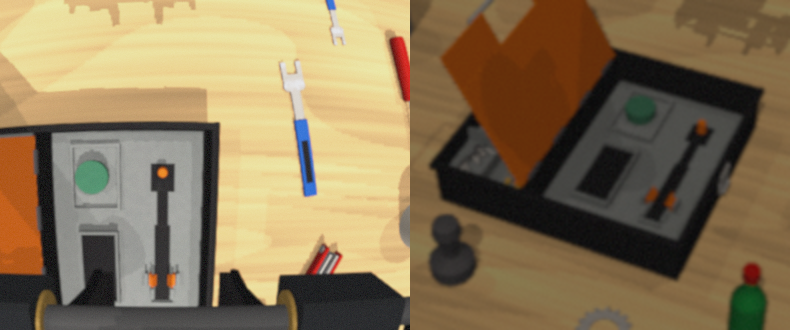

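The flap stands open, leaning back. The boss shows at wrist (312,173), the lugs near (312,278) and the spanner near (455,158). Measuring these now.

```bash
python3 - <<'E'
from h import *
L={n:(cv2.imread(f'pics/{n}2.png'),np.load(f'pics/{n}2.npz')) for n in('wrist','scene','top')}
for n,(p,i) in L.items():
    f=n=='wrist';d=i['d']
    m=mask(p,(5,150,60),(22,255,255)); k,lab,st,ce=cv2.connectedComponentsWithStats(m)
    for j in range(1,k):
        if st[j,4]<6: continue
        uv=pix(lab==j);P=np.median(cloud(i,uv,d,f),0)
        if st[j,4]<400 and .38<P[0]<.72 and -.02<P[1]<.16: print(n,'orange',ce[j].round(1),st[j,4],'cloud',P.round(4),'z38',plane(i,[ce[j]],.038,f)[0].round(4))
    A=np.ones((480,640));P=cloud(i,pix(A),d,f)
    b=blue(p);uv=pix(b);Q=plane(i,uv,.008,f);s=(np.hypot(Q[:,0]-.445,Q[:,1]-.283)<.075);C=cloud(i,uv,d,f)
    if s.sum()>50: print(n,'spanner grip',s.sum(),rect(Q[s]),np.median(C[s,2]).round(4))
    b=red(p);uv=pix(b);Q=plane(i,uv,.022,f);s=(np.hypot(Q[:,0]-.617,Q[:,1]-.312)<.06)
    if s.sum()>50: print(n,'multi',s.sum(),rect(Q[s]))
    dark=P[(P[:,2]>.066)&(P[:,2]<.08)&(P[:,0]>.37)&(P[:,0]<.73)&(P[:,1]>-.22)&(P[:,1]<.16)]
    if len(dark)>100: print(n,'rim',len(dark),rect(dark))
    fl=P[(P[:,2]>.1)&(P[:,2]<.24)&(P[:,1]<-.07)&(P[:,1]>-.2)&(P[:,0]>.43)&(P[:,0]<.68)]
    if len(fl)>200: print(n,'flap dy/dz',np.polyfit(fl[:,2],fl[:,1],1))
E
```

```text
wrist orange [312.2 171.8] 110 cloud [0.4583 0.0804 0.0364] z38 [0.458  0.0805 0.038 ]
wrist orange [302.6 279.7] 92 cloud [0.6037 0.0626 0.0316] z38 [0.6024 0.0624 0.038 ]
wrist orange [320.4 279.8] 96 cloud [0.605  0.0861 0.0322] z38 [0.6034 0.0864 0.038 ]
wrist orange [192.1 303.3] 146 cloud [0.4472 0.0559 0.428 ] z38 [ 0.6367 -0.0996  0.038 ]
wrist orange [440.3 306.5] 149 cloud [0.4493 0.114  0.4288] z38 [0.6542 0.2592 0.038 ]
wrist orange [429.6 300.2] 11 cloud [0.4512 0.1137 0.4206] z38 [0.6426 0.2418 0.038 ]
wrist orange [191.6 338.4] 130 cloud [0.4548 0.0557 0.4314] z38 [ 0.6964 -0.111   0.038 ]
wrist orange [441.3 338.2] 69 cloud [0.4561 0.1139 0.4319] z38 [0.7092 0.2669 0.038 ]
wrist orange [433.5 339.1] 28 cloud [0.4584 0.1135 0.4285] z38 [0.7094 0.2544 0.038 ]
wrist orange [202.3 338.8] 6 cloud [0.4587 0.0559 0.4245] z38 [ 0.6966 -0.0936  0.038 ]
wrist orange [433.5 344.5] 6 cloud [0.4603 0.1136 0.4276] z38 [0.7194 0.2555 0.038 ]
wrist orange [526.2 358.6] 266 cloud [0.4608 0.1348 0.4383] z38 [0.7724 0.4351 0.038 ]
wrist orange [490.  363.4] 210 cloud [0.4604 0.1245 0.43
[... 2187 characters left out ...]
0878 0.038 ]
scene spanner grip 139 (array([447.3, 280.7]), array([109.8,  15.1]), 9.62) 0.0076
scene multi 185 (array([623.9, 310.7]), array([36.7, 86.3]), 62.44)
scene rim 1608 (array([547.6, -33.3]), array([351.8, 316.2]), 87.7)
scene flap dy/dz [-0.52997947 -0.04011696]
top orange [288.4 212.9] 25 cloud [0.6066 0.0897 0.0381] z38 [0.6067 0.089  0.038 ]
top orange [298.4 213.4] 25 cloud [0.6052 0.0653 0.0354] z38 [0.605  0.0645 0.038 ]
top orange [291.2 273.8] 10 cloud [0.4556 0.0833 0.0402] z38 [0.4574 0.0843 0.038 ]
top multi 177 (array([614.3, 312.6]), array([36.4, 80. ]), 62.31)
top rim 1984 (array([546.3, -28.4]), array([350.2, 310.4]), 87.72)
top flap dy/dz [-0.55690876 -0.03017792]
```

>>> play_rows --commands "-0.35 0.92 -0.5 0 0 0.19;-0.35 0.92 -1 0 0 0.19;-0.35 0.92 -1 0 0 0.19;-0.35 0.92 -1 0 0 0.19;-0.35 0.92 -1 0 0 0.19;-0.35 0.92 -1 0 0 0.19;-0.35 0.92 -1 0 0 0.19;0 0 -0.5 0 0 0;0 0 0 0 0 0;0 0 0 0 0 0" --grip 50

```text
time_s: 8.6
tcp_pos: [0.4109, 0.2763, 0.1309]
ee_rot: [[-0.987, -0.163, 0.001], [-0.163, 0.987, -0.0], [-0.001, -0.0, -1.0]]
wrist_force: [0.4, -0.1, 0.4]
gripper_width: 0.572
gripper_force: 0.0
```

```bash
python3 - <<'E'
from h import *
i=cams.camera_info('wrist');p,d=cams.capture('wrist');s=r.sense()
print(s['tcp_pos'],s['ee_rot'].round(3).tolist())
uv=pix(blue(p));Q=plane(i,uv,.008,True);k=np.hypot(Q[:,0]-.445,Q[:,1]-.283)<.08
print(k.sum(),rect(Q[k]),np.median(cloud(i,uv,d,True)[k,2]))
P=cloud(i,pix(np.ones((480,640))),d,True);q=P[(P[:,2]>.003)&(P[:,2]<.009)&(P[:,0]>.3)&(P[:,0]<.41)&(abs(P[:,1]-.265)<.03)]
print('blade',len(q),rect(q), q[:,0].min())
cv2.imwrite('pics/w3.png',p)
E
```

```text
[0.41119129 0.27648108 0.13150764] [[-0.987, -0.162, 0.001], [-0.162, 0.987, 0.001], [-0.002, 0.001, -1.0]]
1621 (array([434.5, 280.2]), array([90.9, 17.9]), 8.87) 0.0075100491216099075
blade 3185 (array([360.3, 267.6]), array([103.5,  31.5]), 9.37) 0.306896104795452
```

View pics/w3.png

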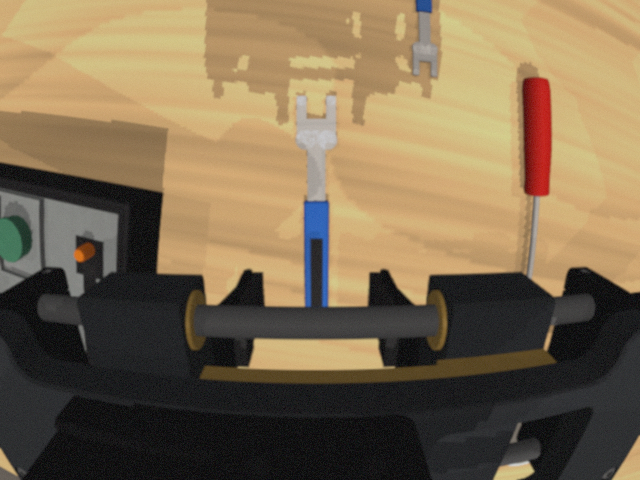

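>>> play_rows --commands "-0.03 0 -1 0 0 0;0 0 -1 0 0 0;0 0 -1 0 0 0;0 0 -0.7 0 0 0;0 0 -0.35 0 0 0;0 0 -0.2 0 0 0;0 0 0 0 0 0;0 0 0 0 0 0" --grip 40

```text
time_s: 9.45
tcp_pos: [0.41, 0.2773, 0.004]
ee_rot: [[-0.987, -0.164, 0.002], [-0.164, 0.987, 0.002], [-0.002, 0.002, -1.0]]
wrist_force: [-0.2, 0.9, 0.1]
gripper_width: 0.461
gripper_force: 0.0
```

>>> play_rows --commands "0 0 0 0 0 0;0 0 0 0 0 0;0 0 0 0 0 0;0 0 0 0 0 0;0 0 0 0 0 0" --grip 0

```text
time_s: 9.95
tcp_pos: [0.4093, 0.2767, 0.0033]
ee_rot: [[-0.987, -0.164, 0.0], [-0.164, 0.987, 0.0], [-0.0, 0.0, -1.0]]
wrist_force: [-0.9, -0.2, 3.7]
gripper_width: 0.224
gripper_force: 30.0
```

>>> play_rows --commands "0 0 0.4 0 0 0;0 0 0.8 0 0 0;0 0 1 0 0 0;0 0 1 0 0 0;0 0 0.8 0 0 0;0.65 -0.83 0 0 0 -0.17;0.65 -0.83 0 0 0 -0.17;0.65 -0.83 0 0 0 -0.17;0.65 -0.83 0 0 0 -0.17;0.65 -0.83 0 0 0 -0.17;0.65 -0.83 0 0 0 -0.17;0.65 -0.83 0 0 0 -0.17;0.65 -0.83 0 0 0 -0.17;0 0 -1 0 0 0;0 0 -0.6 0 0 0;0 0 0 0 0 0;0 0 0 0 0 0"

```text
time_s: 11.65
tcp_pos: [0.5653, 0.0773, 0.0748]
ee_rot: [[-0.999, 0.039, -0.001], [0.039, 0.999, -0.001], [0.001, -0.001, -1.0]]
wrist_force: [0.9, 0.3, -0.6]
gripper_width: 0.219
gripper_force: 30.0
```

```bash
python3 - <<'E'
from h import *
i=cams.camera_info('wrist');p,d=cams.capture('wrist');s=r.sense()
print(s['tcp_pos'],s['ee_rot'].round(3).tolist(),s['gripper_width'],s['time_s'])
cv2.imwrite('pics/w4.png',p);np.savez('pics/w4.npz',d=d,**i)
c=cv2.resize(p[100:320,200:440],None,fx=2.6,fy=2.6,interpolation=cv2.INTER_CUBIC);cv2.imwrite('pics/c4.png',c)
E
```

```text
[0.56582767 0.07770638 0.0756564 ] [[-0.999, 0.039, 0.001], [0.039, 0.999, 0.0], [-0.001, 0.0, -1.0]] 0.21595607722305726 11.7
```

View pics/c4.png

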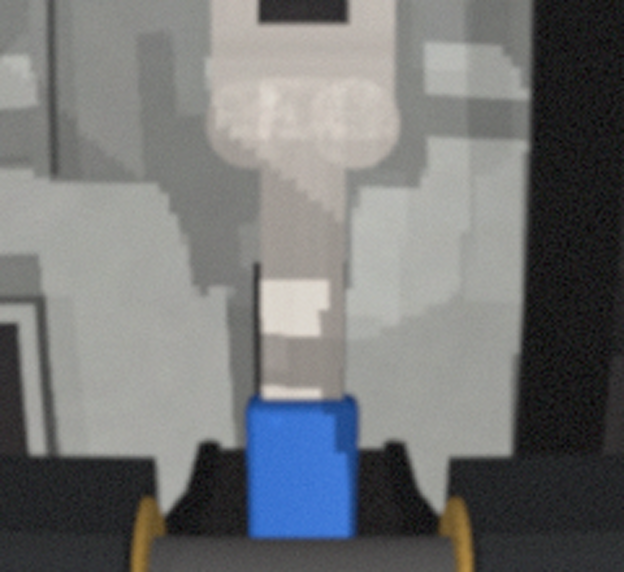

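```bash
python3 - <<'E'
from h import *
p=cv2.imread('pics/w4.png');i=np.load('pics/w4.npz');d=i['d']
m=mask(p,(5,150,60),(22,255,255));m[260:]=0;k,lab,st,ce=cv2.connectedComponentsWithStats(m)
for j in range(1,k):
    if st[j,4]>20: print(ce[j].round(1),st[j].tolist(),'z38',plane(i,[ce[j]],.038,True)[0].round(4),np.median(cloud(i,pix(lab==j),d,True),0).round(4))
P=cloud(i,pix(np.ones((480,640)),(230,20,400,270)),d,True);q=P[(P[:,2]>.065)&(P[:,2]<.09)&(P[:,0]<.56)&(abs(P[:,1]-.08)<.025)]
print(len(q),'plane',np.linalg.lstsq(np.c_[q[:,:2]-[.5,.08],np.ones(len(q))],q[:,2],rcond=None)[0],rect(q),q[:,0].min())
h=q[q[:,0]<.476] 
# jaw prongs: slice
for x0 in (.460,.464,.468,.474):
    y=np.sort(q[abs(q[:,0]-x0)<.0012][:,1]); g=np.diff(y);j=g.argmax() if len(g) else 0;print(x0,len(y),y[[0,j,j+1,-1]].round(4) if len(y)>3 else'')
print('throat',plane(i,[[317.3,108.5]],.0775,True))
E
```

```text
[ 17.9 140.2] [0, 6, 50, 254, 9068] z38 [ 0.4729 -0.1202  0.038 ] [ 0.4785 -0.0795  0.0812]
[314.7  75.3] [303, 63, 25, 26, 513] z38 [0.4602 0.0806 0.038 ] [0.46   0.0806 0.0369]
8921 plane [0.01285344 0.00237484 0.07658185] (array([508.4,  79.6]), array([36.2, 91. ]), 87.56) 0.4626250825549154
0.46 0 
0.464 155 [0.0662 0.0736 0.0887 0.096 ]
0.468 196 [0.0661 0.0734 0.0886 0.0959]
0.474 196 [0.0659 0.0732 0.0884 0.0957]
throat [[0.48099682 0.08102793 0.0775    ]]
```

```bash
python3 - <<'E'
from h import *
p=cv2.imread('pics/w4.png');cv2.imwrite('pics/c5.png',cv2.resize(p[20:200,220:420],None,fx=3,fy=3,interpolation=cv2.INTER_CUBIC))
E
```

```text
(no output)
```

View pics/c5.png

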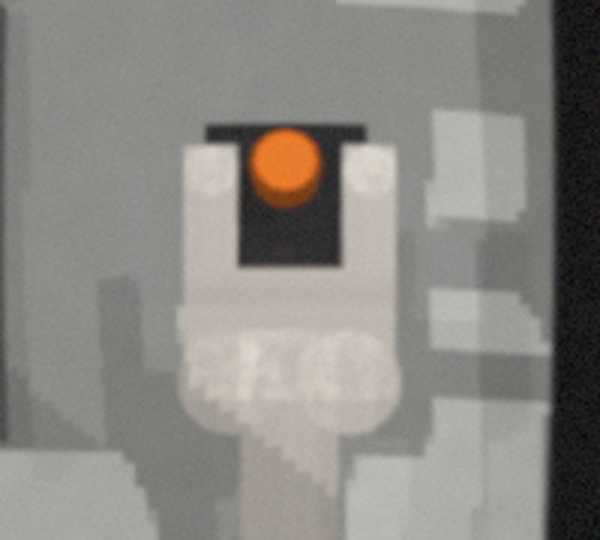

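>>> play_rows --commands "-0.125 0 -0.2 0 -0.27 0;-0.125 0 -0.3 0 -0.265 0;0 0 -0.3 0 0 0;0 0 -0.2 0 0 0;0 0 -0.15 0 0 0;0 0 -0.1 0 0 0;0 0 -0.08 0 0 0;0 0 0 0 0 0;0 0 0 0 0 0"

```text
time_s: 12.6
tcp_pos: [0.558, 0.0774, 0.0351]
ee_rot: [[-0.996, 0.04, 0.08], [0.04, 0.999, -0.0], [-0.08, 0.003, -0.997]]
wrist_force: [1.2, 0.7, -1.4]
gripper_width: 0.219
gripper_force: 30.0
```

```bash
cat > jaw.py <<'E'
from h import *
import sys
i=cams.camera_info('wrist');p,d=cams.capture('wrist');s=r.sense()
print(s['tcp_pos'],s['ee_rot'].round(3).tolist(),s['wrist_force'],s['gripper_width'],s['time_s'])
cv2.imwrite('pics/'+sys.argv[1],p)
m=mask(p,(5,150,60),(22,255,255));m[260:]=0;k,lab,st,ce=cv2.connectedComponentsWithStats(m)
for j in range(1,k):
    if st[j,4]>20 and st[j,0]>250: print('boss',ce[j].round(1),st[j].tolist(),plane(i,[ce[j]],.038,True)[0].round(4))
P=cloud(i,pix(np.ones((480,640)),(230,20,400,270)),d,True);z0=s['tcp_pos'][2]
q=P[(P[:,2]>z0-.012)&(P[:,2]<z0+.008)&(P[:,0]<.56)&(P[:,0]>.43)&(abs(P[:,1]-.08)<.022)]
h=q[q[:,0]<.49]
print('z0',z0,'blade',np.linalg.lstsq(np.c_[q[:,:2]-[.5,.08],np.ones(len(q))],q[:,2],rcond=None)[0].round(4))
cv2.imwrite('pics/crop_'+sys.argv[1],cv2.resize(p[40:300,200:440],None,fx=2.3,fy=2.3,interpolation=cv2.INTER_CUBIC))
E
python3 jaw.py w6.png
```

```text
[0.55795838 0.07738532 0.03517406] [[-0.996, 0.04, 0.08], [0.04, 0.999, 0.0], [-0.08, 0.003, -0.997]] [ 0.06919456  0.61419267 -1.16111281] 0.2254324366620432 12.65
boss [314.9  73.6] [300, 58, 31, 33, 792] [0.4593 0.0807 0.038 ]
z0 0.035174064650541716 blade [ 0.0588 -0.0035  0.0328]
```

View pics/crop_w6.png

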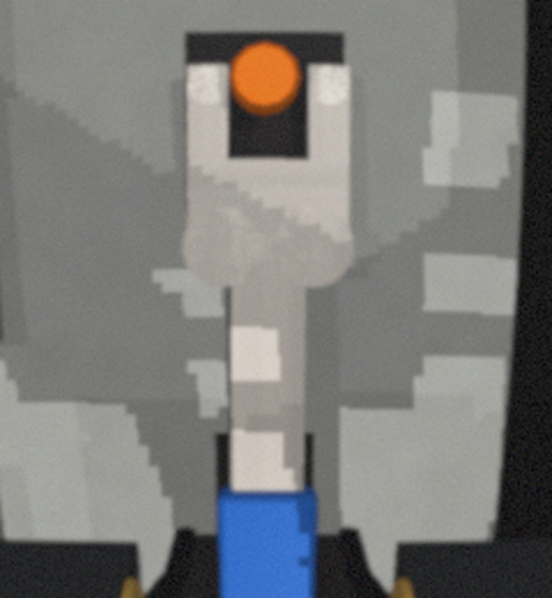

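>>> play_rows --commands "0 -0.017 0 0 0 0;-0.05 0.002 0 0 0 0;-0.05 0.002 0 0 0 0;-0.05 0.002 0 0 0 0;-0.03 0.001 0 0 0 0;0 0 0 0 0 0"

```text
time_s: 13.25
tcp_pos: [0.5522, 0.0771, 0.0351]
ee_rot: [[-0.996, 0.039, 0.08], [0.04, 0.999, 0.0], [-0.08, 0.003, -0.997]]
wrist_force: [0.4, -0.3, -0.8]
gripper_width: 0.221
gripper_force: 30.0
```

>>> play_rows --commands "-0.03 0.001 0 0 0 0;-0.03 0.001 0 0 0 0;0 0 0 0 0 0"

```text
time_s: 13.55
tcp_pos: [0.5504, 0.0771, 0.035]
ee_rot: [[-0.996, 0.04, 0.08], [0.04, 0.999, -0.0], [-0.08, 0.003, -0.997]]
wrist_force: [-0.3, -0.1, -1.0]
gripper_width: 0.223
gripper_force: 30.0
```

>>> play_rows --commands "-0.03 0.001 0 0 0 0;0 0 0 0 0 0"

```text
time_s: 13.75
tcp_pos: [0.5495, 0.0772, 0.035]
ee_rot: [[-0.996, 0.04, 0.08], [0.04, 0.999, -0.0], [-0.08, 0.003, -0.997]]
wrist_force: [0.3, 0.9, -2.1]
gripper_width: 0.223
gripper_force: 30.0
```

>>> play_rows --commands "-0.03 0.001 0 0 0 0;0 0 0 0 0 0"

```text
time_s: 13.95
tcp_pos: [0.5489, 0.0773, 0.0351]
ee_rot: [[-0.996, 0.039, 0.081], [0.04, 0.999, 0.0], [-0.08, 0.003, -0.997]]
wrist_force: [0.3, -0.2, -1.1]
gripper_width: 0.225
gripper_force: 30.0
```

>>> play_rows --commands "-0.03 0.001 0 0 0 0;0 0 0 0 0 0"

```text
time_s: 14.15
tcp_pos: [0.5487, 0.0775, 0.0355]
ee_rot: [[-0.996, 0.039, 0.082], [0.039, 0.999, 0.001], [-0.082, 0.004, -0.997]]
wrist_force: [1.9, -0.7, -2.1]
gripper_width: 0.22
gripper_force: 30.0
```

>>> play_rows --commands "-0.03 0.001 0 0 0 0;0 0 0 0 0 0"

```text
time_s: 14.35
tcp_pos: [0.5485, 0.0777, 0.0357]
ee_rot: [[-0.996, 0.039, 0.083], [0.039, 0.999, 0.001], [-0.083, 0.004, -0.997]]
wrist_force: [4.9, -1.0, -1.2]
gripper_width: 0.219
gripper_force: 30.0
```

>>> play_rows --commands "-0.03 0.001 0 0 0 0;0 0 0 0 0 0"

```text
time_s: 14.55
tcp_pos: [0.5483, 0.078, 0.0361]
ee_rot: [[-0.996, 0.038, 0.085], [0.039, 0.999, 0.002], [-0.085, 0.005, -0.996]]
wrist_force: [5.9, -1.7, -0.5]
gripper_width: 0.226
gripper_force: 30.0
```

>>> play_rows --commands "0.06 0 0 0 0 0;0.06 0 0 0 0 0;0 0 -0.04 0 0 0;0 0 -0.04 0 0 0;0 0 -0.03 0 0 0;0 0 0 0 0 0"

```text
time_s: 15.15
tcp_pos: [0.549, 0.0771, 0.0315]
ee_rot: [[-0.996, 0.04, 0.079], [0.04, 0.999, -0.0], [-0.079, 0.003, -0.997]]
wrist_force: [-0.8, 0.1, 1.6]
gripper_width: 0.22
gripper_force: 30.0
```

>>> play_rows --commands "0.03 0 -0.02 0 0 0;0 0 -0.02 0 0.05 0;0 0 -0.02 0 0.05 0;0 0 0 0 0 0"

```text
time_s: 15.55
tcp_pos: [0.5505, 0.0772, 0.0304]
ee_rot: [[-0.997, 0.04, 0.065], [0.04, 0.999, -0.0], [-0.065, 0.002, -0.998]]
wrist_force: [-1.9, -0.9, 5.3]
gripper_width: 0.222
gripper_force: 30.0
```

>>> play_rows --commands "0 0 0 0 0 0;0 0 0 0 0 0;0 0 0 0 0 0;0 0 0.5 0 0 0;0 0 1 0 0.2 0;0 0 0.5 0 0.23 0;0 0 0 0 0 0" --grip 40

```text
time_s: 16.25
tcp_pos: [0.5533, 0.0782, 0.0923]
ee_rot: [[-0.999, 0.04, 0.007], [0.04, 0.999, 0.002], [-0.007, 0.003, -1.0]]
wrist_force: [0.4, -0.5, 0.1]
gripper_width: 0.456
gripper_force: 0.0
```

>>> play_rows --commands "0.5 -0.02 0 0 0 0;0.43 -0.02 0 0 0 0;0 0 0 0 0 0;0 0 0 0 0 0;0 0 0 0 0 0" --grip 0

```text
time_s: 16.75
tcp_pos: [0.5772, 0.0759, 0.0892]
ee_rot: [[-0.999, 0.04, -0.001], [0.04, 0.999, -0.0], [0.001, -0.001, -1.0]]
wrist_force: [-0.5, -0.1, 0.8]
gripper_width: 0.092
gripper_force: 0.0
```

```bash
python3 jaw.py w7.png; python3 - <<'E'
from h import *
W=cv2.imread('pics/crop_w7.png'); S=cams.capture('scene')[0]; cv2.imwrite('pics/s7.png',S)
i=cams.camera_info('scene')
c=cv2.resize(S[215:305,300:395],None,fx=5,fy=5)[:, :475]
h=max(W.shape[0],c.shape[0]);f=lambda a:cv2.copyMakeBorder(a,0,h-a.shape[0],0,0,0)
a=np.hstack([f(W)[:, 120:440],f(c)]);print(a.shape);cv2.imwrite('pics/c7.png',a)
E
```

```text
[0.57745552 0.07594356 0.0894267 ] [[-0.999, 0.04, -0.001], [0.04, 0.999, -0.0], [0.0, -0.0, -1.0]] [ 0.66426264  0.38435327 -0.52131836] 0.05509633223884802 16.8
boss [316.3  59.5] [306, 48, 22, 24, 448] [0.4606 0.0806 0.038 ]
z0 0.089426698653198 blade [0. 0. 0.]
(598, 795, 3)
```

View pics/c7.png

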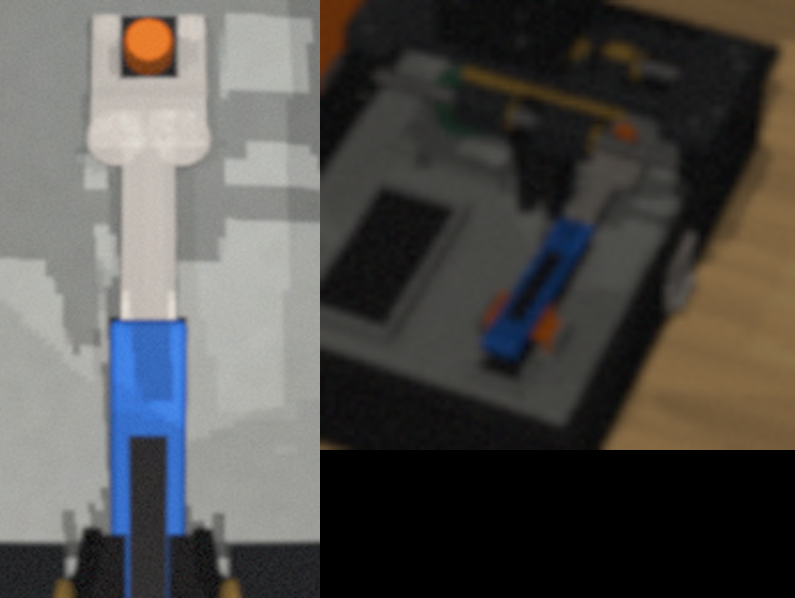

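The jaw is around the boss with a small gap at the throat, and the grip is cradled in the lead-ins with its tail up. Next is the press.

>>> play_rows --commands "0 0 -0.7 0 0 0;0 0 -0.5 0 0 0;0 0 -0.2 0 0 0;0 0 -0.15 0 0 0;0 0 0 0 0 0"

```text
time_s: 17.35
tcp_pos: [0.5783, 0.0761, 0.0433]
ee_rot: [[-0.999, 0.04, 0.0], [0.04, 0.999, -0.0], [-0.0, -0.0, -1.0]]
wrist_force: [0.3, -0.0, 0.2]
gripper_width: 0.002
gripper_force: 0.0
```

>>> play_rows --commands "0 0 -0.1 0 0 0;0 0 -0.1 0 0 0;0 0 0 0 0 0"

```text
time_s: 17.65
tcp_pos: [0.5796, 0.0764, 0.0385]
ee_rot: [[-0.999, 0.039, 0.004], [0.039, 0.999, 0.001], [-0.003, 0.001, -1.0]]
wrist_force: [0.3, 0.1, 2.8]
gripper_width: 0.006
gripper_force: 1.5
```

>>> play_rows --commands "0 0 -0.07 0 0 0;0 0 -0.07 0 0 0;0 0 0 0 0 0"

```text
time_s: 17.95
tcp_pos: [0.5797, 0.0764, 0.0339]
ee_rot: [[-0.999, 0.039, 0.004], [0.039, 0.999, 0.001], [-0.004, 0.001, -1.0]]
wrist_force: [1.5, -0.5, 3.5]
gripper_width: 0.003
gripper_force: 1.5
```

>>> play_rows --commands "0 0 -0.07 0 0 0;0 0 -0.07 0 0 0;0 0 0 0 0 0"

```text
time_s: 18.25
tcp_pos: [0.5781, 0.0761, 0.0285]
ee_rot: [[-0.999, 0.04, -0.0], [0.04, 0.999, -0.0], [0.0, -0.0, -1.0]]
wrist_force: [0.3, 0.3, 1.8]
gripper_width: 0.006
gripper_force: 1.1
```

>>> play_rows --commands "0 0 -0.07 0 0 0;0 0 -0.07 0 0 0;0 0 0 0 0 0"

```text
time_s: 18.55
tcp_pos: [0.5782, 0.0761, 0.0283]
ee_rot: [[-0.999, 0.038, 0.0], [0.038, 0.999, -0.001], [-0.0, -0.001, -1.0]]
wrist_force: [-6.8, 0.7, 24.0]
gripper_width: 0.004
gripper_force: 11.9
```

>>> play_rows --commands "0 0 0.6 0 0 0;0 0 1 0 0 0;0 0 1 0 0 0;0 0 1 0 0 0;0 0 1 0 0 0;-0.1 1 0.4 0 0 0;-0.1 1 0 0 0 0;-0.1 1 0 0 0 0;-0.1 1 0 0 0 0;-0.1 1 0 0 0 0;-0.1 1 0 0 0 0;-0.1 1 0 0 0 0;-0.1 0.8 0 0 0 0;0 0 0 0 0 0;0 0 0 0 0 0" --grip 60

```text
time_s: 20.05
tcp_pos: [0.5532, 0.3098, 0.1732]
ee_rot: [[-0.999, 0.039, -0.003], [0.039, 0.999, -0.002], [0.002, -0.002, -1.0]]
wrist_force: [0.3, 0.3, -0.4]
gripper_width: 0.689
gripper_force: 0.0
```

```bash
python3 - <<'E'
from h import *
for n in('wrist','top','scene'):
    f=n=='wrist';i=cams.camera_info(n);p,d=cams.capture(n);s=r.sense()
    cv2.imwrite(f'pics/{n}8.png',p)
    if f: print(s['tcp_pos'],s['time_s'],s['gripper_width'])
    uv=pix(red(p));Q=plane(i,uv,.022,f);C=cloud(i,uv,d,f);k=(np.hypot(Q[:,0]-.617,Q[:,1]-.312)<.06)
    if k.sum()>30:
        t=k&(C[:,2]>.018)&(C[:,2]<.028); print(n,'multi',k.sum(),rect(Q[k]),'top only',rect(C[t]) if t.sum()>10 else '',np.percentile(C[k,2],[50,90]).round(4))
    P=cloud(i,pix(np.ones((480,640))),d,f)
    k=(P[:,2]>.008)&(P[:,2]<.035)&(np.hypot(P[:,0]-.615,P[:,1]-.312)<.06)
    if k.sum()>30: print(n,'multi cloud',k.sum(),rect(P[k]))
    g=mask(p,(40,80,20),(85,255,255));uv=pix(g);C=cloud(i,uv,d,f);k=(C[:,2]>.05)&(C[:,0]>.6)&(C[:,1]>.1);
    if k.sum()>10: print(n,'lube',C[k].mean(0).round(3))
    uv=pix(blue(p));C=cloud(i,uv,d,f);k=(abs(C[:,1]-.078)<.03)&(C[:,0]>.5)&(C[:,2]>.01)&(C[:,2]<.06)
    if k.sum()>10:
        C=C[k];print(n,'grip',rect(C),'z(x)',[(x,np.median(C[abs(C[:,0]-x)<.006][:,2]).round(4)) for x in(.54,.56,.58,.60,.62,.635)])
    m=mask(p,(5,150,60),(22,255,255));kk,lab,st,ce=cv2.connectedComponentsWithStats(m)
    for j in range(1,kk):
        Cm=np.median(cloud(i,pix(lab==j),d,f),0)
        if st[j,4]<900 and st[j,4]>5 and .44<Cm[0]<.63 and .04<Cm[1]<.11 and Cm[2]<.05: print(n,'orange',st[j].tolist(),Cm.round(4))
    fl=P[(P[:,2]>.1)&(P[:,2]<.24)&(P[:,1]<-.07)&(P[:,1]>-.2)&(P[:,0]>.43)&(P[:,0]<.68)]
    if len(fl)>200: print(n,'flap dy/dz',np.polyfit(fl[:,2],fl[:,1],1))
E
```

```text
[0.55356143 0.30925461 0.17365636] 20.1 0.688121863565227
wrist multi 1070 (array([607.5, 313.4]), array([34.6, 76. ]), 62.36) top only (array([609.3, 313.2]), array([34. , 73.1]), 61.35) [0.0209 0.0221]
wrist multi cloud 2509 (array([611.6, 312.4]), array([37.7, 78.7]), 61.89)
wrist grip (array([566.6,  76.9]), array([21.2, 72.1]), 88.51) z(x) [(0.54, np.float64(0.0272)), (0.56, np.float64(0.0271)), (0.58, np.float64(0.0271)), (0.6, np.float64(0.0275)), (0.62, np.float64(nan)), (0.635, np.float64(nan))]
wrist orange [63, 130, 17, 14, 180] [0.4589 0.0842 0.0349]
wrist orange [74, 273, 10, 14, 96] [0.5991 0.0638 0.0352]
top multi 59 (array([634.4, 303.9]), array([32.7, 34.5]), 63.31) top only (array([634.2, 304.1]), array([34.7, 34.5]), 62.03) [0.0241 0.0274]
top multi cloud 165 (array([646.2, 307.6]), array([106.7,  44.5]), 86.87)
top lube [0.752 0.233 0.092]
top grip (array([586.6,  77.9]), array([ 18.9, 108.2]), 87.51) z(x) [(0.54, np.float64(0.0297)), (0.56, np.float64(0.0286)), (0.58, np.float64(0.0293)), (0.6, np.float64(0.029)), (0.62, np.float64(0.0294)), (0.635, np.float64(0.
[... 261 characters left out ...]
36.8, 88. ]), 62.72) top only (array([618.3, 310.1]), array([31.7, 80.4]), 62.27) [0.0189 0.0229]
scene multi cloud 406 (array([615.9, 309.6]), array([38.4, 85.2]), 60.89)
scene lube [0.825 0.247 0.156]
scene grip (array([586.2,  74.8]), array([ 20.1, 112.7]), 87.84) z(x) [(0.54, np.float64(0.0264)), (0.56, np.float64(0.0278)), (0.58, np.float64(0.0267)), (0.6, np.float64(0.0274)), (0.62, np.float64(0.0266)), (0.635, np.float64(0.0271))]
scene orange [359, 240, 4, 6, 20] [0.4626 0.0802 0.0345]
scene orange [333, 274, 5, 7, 22] [0.6089 0.0604 0.0335]
scene orange [343, 277, 5, 7, 18] [0.6083 0.0874 0.0303]
scene flap dy/dz [-0.52919498 -0.04029176]
  return _methods._mean(a, axis=axis, dtype=dtype,
  ret = ret.dtype.type(ret / rcount)
```

Spanner grip top reads about 27 mm along its whole length, tail included, so it is flat and seated. Now the multi-tool.

>>> play_rows --commands "0.5 0.02 -0.4 0 0 -0.74;0.5 0.02 -0.9 0 0 -0.74;0.5 0.02 -0.9 0 0 -0.74;0.5 0.02 -0.9 0 0 -0.74;0 0 -0.9 0 0 0;0 0 -0.7 0 0 0;0 0 -0.5 0 0 0;0 0 -0.25 0 0 0;0 0 0 0 0 0;0 0 0 0 0 0"

```text
time_s: 21.2
tcp_pos: [0.6151, 0.3128, 0.0125]
ee_rot: [[-0.885, 0.465, 0.002], [0.465, 0.885, 0.001], [-0.002, 0.002, -1.0]]
wrist_force: [-0.9, 0.8, 0.4]
gripper_width: 0.691
gripper_force: 0.0
```

>>> play_rows --commands "0 0 0 0 0 0;0 0 0 0 0 0;0 0 0 0 0 0;0 0 0 0 0 0;0 0 0 0 0 0" --grip 0

```text
time_s: 21.7
tcp_pos: [0.6145, 0.3125, 0.0117]
ee_rot: [[-0.885, 0.465, 0.001], [0.465, 0.885, -0.0], [-0.001, 0.0, -1.0]]
wrist_force: [-2.2, -0.3, 1.0]
gripper_width: 0.389
gripper_force: 30.0
```

```bash
python3 - <<'E'
from h import *
for n in('top2','scene2'):
    p=cv2.imread(f'pics/{n}.png');i=np.load(f'pics/{n}.npz')
    m=cv2.inRange(cv2.cvtColor(p,cv2.COLOR_BGR2GRAY),0,48);k,lab,st,ce=cv2.connectedComponentsWithStats(m)
    for j in range(1,k):
        Q=plane(i,pix(lab==j),.026);c=Q.mean(0)
        if st[j,4]>100 and np.hypot(c[0]-.588,c[1]+.01)<.06: print(n,st[j].tolist(),c.round(4),rect(Q))
E
```

```text
top2 [266, 172, 139, 129, 1197] [ 0.5836 -0.011   0.026 ] (array([545.8, -15.5]), array([361.2, 293.8]), 9.02)
top2 [319, 201, 19, 49, 593] [ 0.5909 -0.0094  0.026 ] (array([576.4,  -7.3]), array([ 44.4, 119. ]), 88.84)
scene2 [225, 204, 166, 116, 5025] [ 0.5738 -0.0186  0.026 ] (array([528.5, -44.6]), array([377.1, 368.9]), 87.77)
scene2 [298, 253, 29, 27, 426] [ 0.5858 -0.0134  0.026 ] (array([584.7, -13.5]), array([45. , 93.3]), 87.79)
```

>>> play_rows --commands "0 0 0.4 0 0 0;0 0 0.8 0 0 0;0 0 1 0 0 0;0 0 1 0 0 0;0 0 1 0 0 0;0 -0.5 0.4 0 0 0;-0.1 -1 0 0 0 0.37;-0.1 -1 0 0 0 0.37;-0.1 -1 0 0 0 0.37;-0.1 -1 0 0 0 0.37;-0.1 -1 0 0 0 0.37;-0.1 -1 0 0 0 0.37;-0.1 -1 0 0 0 0.37;-0.1 -1 0 0 0 0.37;0 0 0 0 0 0"

```text
time_s: 23.2
tcp_pos: [0.5884, 0.0534, 0.1486]
ee_rot: [[-0.999, 0.044, -0.003], [0.044, 0.999, -0.001], [0.003, -0.001, -1.0]]
wrist_force: [-0.6, -0.5, -2.1]
gripper_width: 0.385
gripper_force: 30.0
```

>>> play_rows --commands "0 -0.7 0 -0.4 0 0;0 -0.7 0 -0.4 0 0;0 -0.68 -0.2 -0.2 0 0;-0.02 0 -0.8 0 0 0;0 0 -0.9 0 0 0;0 0 -0.7 0 0 0;0 0 -0.4 0 0 0;0 0 -0.2 0 0 0;0 0 0 0 0 0"

```text
time_s: 24.1
tcp_pos: [0.5896, -0.005, 0.0529]
ee_rot: [[-0.999, 0.04, -0.0], [0.039, 0.988, -0.15], [-0.006, -0.15, -0.989]]
wrist_force: [0.6, -0.6, -1.8]
gripper_width: 0.388
gripper_force: 30.0
```

>>> play_rows --commands "0 0 -0.1 0 0 0;0 0 -0.1 0 0 0;0 0 0 0 0 0"

```text
time_s: 24.4
tcp_pos: [0.5899, -0.0049, 0.0476]
ee_rot: [[-0.999, 0.04, 0.001], [0.039, 0.988, -0.149], [-0.007, -0.149, -0.989]]
wrist_force: [0.6, 0.2, -2.1]
gripper_width: 0.391
gripper_force: 30.0
```

>>> play_rows --commands "-0.05 -0.15 0 0 0 0;0 0 -0.1 0 0 0;0 0 -0.07 0 0 0;0 0 0 0 0 0"

```text
time_s: 24.8
tcp_pos: [0.5881, -0.0096, 0.0419]
ee_rot: [[-0.999, 0.04, 0.0], [0.039, 0.988, -0.15], [-0.006, -0.15, -0.989]]
wrist_force: [-0.0, 0.3, -1.7]
gripper_width: 0.388
gripper_force: 30.0
```

>>> play_rows --commands "0 0 -0.07 0 0 0;0 0 0 0 0 0"

```text
time_s: 25.0
tcp_pos: [0.5886, -0.0093, 0.0402]
ee_rot: [[-0.999, 0.039, 0.001], [0.039, 0.988, -0.15], [-0.007, -0.149, -0.989]]
wrist_force: [0.2, -0.3, -1.7]
gripper_width: 0.387
gripper_force: 30.0
```

Nearly on the floor. Releasing it gently and backing out along the tool axis.

>>> play_rows --commands "0 0 0 0 0 0;0 0 0 0 0 0;0 0 0 0 0 0;0 0 0 0 0 0" --grip 50

```text
time_s: 25.4
tcp_pos: [0.5886, -0.0093, 0.0404]
ee_rot: [[-0.999, 0.04, 0.001], [0.039, 0.988, -0.149], [-0.007, -0.149, -0.989]]
wrist_force: [0.2, -0.7, -0.4]
gripper_width: 0.565
gripper_force: 0.0
```

>>> play_rows --commands "0 0.07 0.4 0 0 0;0 0.14 0.9 0 0 0;0 0.15 1 0 0 0;0 0.15 1 0 0 0;0 0.3 1 0.2 0 0;0 0.5 1 0.4 0 0;-1 0.5 0.5 0.4 0 0;-1 0 0 0 0 0;-1 0 0 0 0 0;-1 0 0 0 0 0;0 0 0 0 0 0;0 0 0 0 0 0"

```text
time_s: 26.6
tcp_pos: [0.4685, 0.0451, 0.2156]
ee_rot: [[-0.999, 0.039, 0.003], [0.039, 0.999, 0.001], [-0.003, 0.001, -1.0]]
wrist_force: [0.4, 0.2, 0.8]
gripper_width: 0.576
gripper_force: 0.0
```

```bash
python3 - <<'E'
from h import *
for n in('wrist','top','scene'):
    f=n=='wrist';i=cams.camera_info(n);p,d=cams.capture(n);s=r.sense();cv2.imwrite(f'pics/{n}9.png',p)
    if f: print(s['tcp_pos'],s['time_s'],s['wrist_force'])
    uv=pix(red(p));C=cloud(i,uv,d,f);k=(np.hypot(C[:,0]-.588,C[:,1]+.01)<.07)
    if k.sum()>30:
        C=C[k];print(n,'multi',k.sum(),rect(C),'z by y',[np.median(C[(abs(C[:,1]-y)<.006)][:,2]).round(4) for y in(-.024,.004)],'by x',[np.median(C[abs(C[:,0]-x)<.008][:,2]).round(4) for x in(.56,.615)])
    uv=pix(blue(p));C=cloud(i,uv,d,f);k=(abs(C[:,1]-.078)<.03)&(C[:,0]>.5)&(C[:,2]>.01)&(C[:,2]<.06)
    if k.sum()>10:
        C=C[k];print(n,'grip',rect(C),'z(x)',[np.median(C[abs(C[:,0]-x)<.008][:,2]).round(4) for x in(.54,.58,.62,.635)])
    P=cloud(i,pix(np.ones((480,640))),d,f);fl=P[(P[:,2]>.1)&(P[:,2]<.24)&(P[:,1]<-.07)&(P[:,1]>-.2)&(P[:,0]>.43)&(P[:,0]<.68)]
    if len(fl)>200: print(n,'flap dy/dz',np.polyfit(fl[:,2],fl[:,1],1))
E
```

```text
[0.46904742 0.04520092 0.21525001] 26.65 [-0.15358163 -0.573157    0.29736141]
wrist multi 398 (array([587.5, -10.8]), array([34.7, 82.4]), 87.08) z by y [np.float64(0.0471), np.float64(0.0466)] by x [np.float64(0.0471), np.float64(0.0469)]
wrist grip (array([586.1,  74.9]), array([ 20.4, 111.7]), 88.34) z(x) [np.float64(0.0276), np.float64(nan), np.float64(0.0276), np.float64(0.0277)]
wrist flap dy/dz [-0.49217614 -0.03918933]
top multi 193 (array([591.5,  -8.9]), array([31.7, 87.8]), 88.89) z by y [np.float64(0.0479), np.float64(0.0485)] by x [np.float64(0.0475), np.float64(0.0485)]
top grip (array([603.8,  77.3]), array([17.9, 72.7]), 89.18) z(x) [np.float64(nan), np.float64(0.0307), np.float64(0.0289), np.float64(0.0295)]
top flap dy/dz [-0.55722629 -0.03012366]
scene multi 179 (array([584.4, -11.7]), array([34., 99.]), 88.15) z by y [np.float64(0.0457), np.float64(0.0426)] by x [np.float64(0.0455), np.float64(0.0456)]
scene grip (array([588.3,  73.6]), array([ 20.2, 107. ]), 88.24) z(x) [np.float64(0.0275), np.float64(0.0268), np.float64(0.0265), np.float64(0.0277)]
scene flap dy/dz [-0.52792467 -0.04046768]
  return _methods._mean(a, axis=axis, dtype=dtype,
  ret = ret.dtype.type(ret / rcount)
```

```bash
python3 -c "
from station import r
print(r.finish_job())"
```

```text
the job is handed in; nothing more can be done
None
```

I handed the job in at about 27 s: by camera depth the flap stands open leaning back, the cone spanner lies flat in its bed with its jaw around the boss, and the small multi-tool lies flat in its pocket (the judge's verdict was not shown).

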